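# Mark the balance point of a ballasted tube

### The job

The long square tube on the balancing stand has ballast sealed inside it, off centre by an unknown amount: push it gently endways, without gripping or lifting it, across the fulcrum until it tips up off the low rest and, let go, stays level, balanced on the fulcrum alone. Then mark that balance point: set the grey clip astride the tube right above the fulcrum, and leave the tube balancing level with the clip on it. Leave the two vials and the stapler beside it where they are.

Things in the scene. Friction and masses are not known exactly. Their poses are not given: they have to be found in the camera images.
- tube: Aluminium square tube, black end caps, 400 mm long, 20 x 20 mm, about 0.45 kg with its hidden ballast. Origin at mid-length on its underside; y along the tube, z up. It starts 55 to 70 mm off centre to the fulcrum's +y side, its +y half down about 0.09 rad on the +y rest. Its centre of mass is within 38 mm of mid-length, so it balances after a push of 12 to 112 mm towards -y.
- tube_end (a point): Centre of the tube's +y end face, the low end to push on (towards the tube's -y); 10 mm above the underside. The tube slides at a push of 1 to 4 N; never press on it with 15 N or more (approach below 0.1 m/s). A finger left pressing on the end holds it down: back off some 15 mm after each short push to see whether the tube tips. As it tips this end rises by about 20 mm.
- fulcrum (a point): Centre of the fulcrum's flat top, a steel blade amid the grey balancing stand, 70 mm above the table. The stand is fixed; y is the way the tube lies and slides, x across it. The flat is 16 mm wide along y, 44 mm across: the tube stays level while its centre of mass is within about 7 mm of the blade's middle. Base plate 100 x 290 x 12 mm.
- rest (a point): Middle of the floor of the stand's +y forked rest, 120 mm from the fulcrum; a like one stands on the -y side. Each is 20 mm long, its floor 10 mm lower than the fulcrum's top, with two cheeks 24 mm apart (36 mm over all) that keep the tube in line and rise 18 mm above the fulcrum's top.
- clip_centre (a point): Grey plastic marker clip, 55 mm high, 25 g, on the table on its legs: an upside-down U, 33 mm wide (own x), 20 mm long (own y, to lie along the tube, either way round), with an upright square grip 14 x 14 mm on top. The point is its centre, 27.5 mm above the feet; the grip reaches from 8.5 mm below to 27.5 mm above it.
- clip_bridge (a point): Middle of the underside of the clip's bridge, 14 mm above its feet; the legs are 26 mm apart inside, 3.5 mm thick. Astride the tube this point rests on the tube's top face, 20 mm above its underside (the clip's centre 13.5 mm higher).
- vial_a_centre (a point): Amber vial with white cap, 28 mm across, 55 mm high; its centre. Not part of the job.
- vial_b_centre (a point): Amber vial with white cap, 34 mm across, 65 mm high; its centre. Not part of the job.
- stapler: Black stapler, 150 mm long (own y), 40 mm wide, about 42 mm high; centre of its underside. Not part of the job.
Things that resemble listed ones, but are neither listed nor needed, are in the scene too. What is shaped like the part that bears clip_centre but green is not meant.

How it is judged (in metres and radians):
On the way:
1. the tube lies level, balanced on the fulcrum alone, touched by neither fingers nor clip (angle between tube's own z axis and vertical below 0.035 rad and height (world z) of tube above 0.065 m and contact force between the fingers and tube below 0.05 N and linear speed of tube below 0.01 m/s and contact force between clip and tube below 0.02 N), for 0.3 s.
At the end, for the whole second after the job is handed in: The tube is at rest and level (within 0.035 rad) on the fulcrum, its underside 65 mm or more above the table at mid-length; the clip sits upright astride it with its bridge on the tube's top, its centre within 6 mm of the fulcrum's middle along the tube; the fingers touch neither (angle between tube's own z axis and vertical below 0.035 rad and height (world z) of tube above 0.065 m and contact force between the fingers and tube below 0.05 N and linear speed of tube below 0.01 m/s and z of clip_centre in the frame of tube between 0.03 and 0.037 m and x of clip_centre in the frame of tube between -0.007 and 0.007 m and y of clip_centre in the frame of fulcrum between -0.006 and 0.006 m and angle between clip_centre's own z axis and vertical below 0.08 rad and contact force between the fingers and clip below 0.05 N).
It fails at once if the fingers press on the tube with more than 15 N (gripping it does) (contact force between the fingers and tube above 15 N).
It fails at once if the tube is lifted off the stand (its mid-length 15 mm above the balanced height) (height (world z) of tube above 0.085 m).
It fails at once if a vial or the stapler is moved by more than 30 mm (distance of any of vial_a_centre, vial_b_centre, stapler from where it was at the start of the episode above 0.03 m).
It also fails if it takes over 72 s, if anything falls off the work surface, if the arm or the gripper's body presses on something with over 40 N, if the wrist force passes 120 N, or if a joint passes its speed limit or range.

### The arm

A 6-joint arm with a two-finger parallel gripper is mounted at the origin on the work surface. World frame = base frame: x ahead of the robot, y to its left, z up, the work surface at z = 0. Lengths are in m, angles in degrees, forces in N, time in s.
With the tool pointing down it reaches from about 0.4 to 0.825 m from the base axis. Payload 7 kg.
Tool frame: the origin (TCP) lies on the front face of the gripper's body, between the roots of the fingers; the fingertips stand 66 mm ahead of it and the grasp point (between the pads) lies 47 mm ahead of it; z points along the fingers, y is the line along which they close (so a half turn about z gives the same grasp; the last joint's range is limited). The gripper opens to 88 mm and grips with 3 to 60 N. Pads are 19 mm wide; open, the fingers measure 130 mm over their backs; the gripper's body (78 mm by 193 mm) begins 47 mm behind the grasp point.
Start: joints at [81.194, 20.546, 0.682, 0, -70.136, -16.507], TCP at [0.289, 0.61, 0.292] pointing down, gripper open.
Joint ranges: [-176.03, 176.03], [-82.01, 121.73], [-58.28, 71.71], [-173.87, 95.51], [-174.79, -0.11], [-173.66, 173.66]. Speed limits (degrees/s): [136.94, 136.94, 172.46, 180, 180, 180].

### API

Orientations are given as [roll, pitch, yaw] about the fixed x, y, z axes, in that order (R = Rz(yaw) Ry(pitch) Rx(roll)).
In Python, from plant import ctrl gives the robot as it stands.
- The arm moves only by the tool send_rows, never from a script. Its argument "deltas" is a list of rows, each a list of 2 entries, a list of its own where there are three numbers: the shift along the tool's x, y, z each as a share of 800 mm, from -1 to 1, then the turn about the tool's z as a share of 90 degrees, from -1 to 1. A call has exactly 5 rows; each row is the pose to reach, as a shift and turn from the pose commanded when the call began, along the tool's axes at that moment; what a row does not reach only later rows make up. A row lasts 1/12 s, in which the tool goes at most 41.7 mm and 7.16 degrees, less where a joint would pass 70% of its speed; a pose out of reach is approached as far as the arm can. A call with a number of a shift or a turn outside -1 to 1 is refused whole. A call with a gripper value outside its range is refused whole. "gripper" is the opening, from 0 (shut) to 1 (fully open), set as the call begins (left out, the last holds). The fingers move at their own pace and stop on an object; the grip force is fixed at half the most. Time passes only in rows, so rows that repeat a pose let the fingers close, or fill a call up. It gives the time, the measured TCP pose, the force, the opening and the grip force at its end, in the units of the state.
- ctrl.get_obs(): the state, without advancing time (a new reading comes with each control period).
- ctrl.snapshot(name): name is "scene" or "top" or "wrist"; returns a dict with "color" (480x640x3 uint8, red, green, blue), "vertical_fov" (degrees; the focal length in pixels is half the picture's height over the tangent of half this angle, whatever the lens; pixels are square), "cx", "cy" (the principal point, pixels), "rvec" (rotation vector, rad) and "tvec" (3), from world to camera coordinates, as OpenCV has them. Camera axes: x right, y down, z forward; pixel columns grow to the right and rows downward; lengths in m; the calibration is good to about 2 mm. A picture is of the moment at which its call begins. There is no depth.
- ctrl.close_job(): hands the job in; it is judged then, once.
Trained networks look in a picture, given as the dict that the camera call returned (one of the last four; its "shot" number tells which), for a name from the list of things; names that differ only in an ending like _2 or _b are one class to them, and where a whole thing is asked for, a point or a joint stands for the part that bears it (a point fixed in the world has none). Each returns a list of dicts, best first, with "conf" (0 to 1); they miss things now and then, are a little off and sometimes report something else, mostly with a low value. They report only what shows in the picture. A call takes as long as a camera call. They do not tell look-alikes from the thing itself.
- ctrl.boxes_of(picture, thing): "xy" ([column, row] as shares, 0 to 1, of the picture: columns of its width, rows of its height, amid what is visible of it).
- ctrl.cut_out(picture, thing): "pixels" (480x640 bool, what is visible of it) and "xy" ([column, row] as shares, 0 to 1, of the picture: columns of its width, rows of its height, amid what is visible of it).
The state is a dict: "clock": time; "joint_pos": joint angles; "qvel": joint speeds; "tau": joint torques, N m; "tool_pos": TCP position; "orientation": TCP orientation; "force": force on the tool from outside, world axes, zero at the start; "moment": the same for the moment, N m; "opening": finger opening in m; "gripper_force": force on a finger pad.
Only numpy, scipy, OpenCV 4.12 (cv2) and the standard library are available. Lean on these libraries where they do the work, as an engineer would, in place of code of your own. Each camera call takes 0.05 s, during which the arm holds its last target. There are 200 camera calls.

## Working session

There is one attempt and no reset: what is moved stays moved. The work goes in short steps, Python scripts to look and compute and a tool call to move; the robot and the scene stay as the last step left them, time stands still between calls to the robot, and variables do not carry over. Pictures are saved under pics/ and viewed, at most 10 in all, crops included, and the job is handed in when it is done.

Besides the shell and the picture viewer there is one more tool, called after ">>>" as a command line: name --argument value ..., lists and objects as JSON in quotes. send_rows: Moves the arm, as the interface text tells. Shift numbers are shares of 800 mm and turn numbers shares of 90 degrees, none past 1 either way. Its arguments: {"type":"object","properties":{"deltas":{"type":"array","items":{"type":"array"}},"gripper":{"type":"number"}},"required":["deltas"]}

```bash
mkdir -p pics; ls; cat > h.py <<'E'
import numpy as np,cv2
from plant import ctrl
from scipy.spatial.transform import Rotation as Ro
def cam(p):
    f=240/np.tan(np.radians(p["vertical_fov"])/2)
    K=np.array([[f,0,p["cx"]],[0,f,p["cy"]],[0,0,1.]])
    R=cv2.Rodrigues(np.array(p["rvec"],float))[0]
    return K,R,np.array(p["tvec"],float).ravel()
def onz(p,uv,z):
    K,R,t=cam(p); d=R.T@np.linalg.inv(K)@np.array([uv[0],uv[1],1.]); c=-R.T@t
    return c+d*(z-c[2])/d[2]
def proj(p,X):
    K,R,t=cam(p); q=K@(R@np.array(X,float)+t); return q[:2]/q[2]
def save(p,n,box=None,s=1):
    im=p["color"][...,::-1]
    if box: im=im[box[1]:box[3],box[0]:box[2]]
    cv2.imwrite("pics/"+n+".png",cv2.resize(im,None,fx=s,fy=s,interpolation=cv2.INTER_CUBIC))
def tool(v):
    "world shift -> tool axes shares"
    o=ctrl.get_obs(); R=Ro.from_euler('xyz',o["orientation"],degrees=True).as_matrix()
    return R.T@np.array(v)/0.8
E
python3 - <<'E'
from h import *
o=ctrl.get_obs(); print({k:np.round(v,3).tolist() for k,v in o.items()})
for n in("scene","top"):
    p=ctrl.snapshot(n); save(p,n); K,R,t=cam(p); print(n,K[0],K[1,2],-R.T@t, R.tolist(),p.keys())
    for th in["tube","tube_end","fulcrum","rest","clip_centre","vial_a_centre","stapler"]:
        try:
            for b in ctrl.boxes_of(p,th)[:4]: 
                uv=np.array(b["xy"])*[640,480]; print(th,round(b["conf"],2),uv.round(1),onz(p,uv,{"tube":.08,"tube_end":.07,"fulcrum":.07,"rest":.06,"stapler":.02}.get(th,.03)).round(3))
        except Exception as e: print(th,e)
E
```

```text
pics
{'clock': 0.0, 'joint_pos': [81.192, 20.59, 0.635, -0.02, -70.135, -16.505], 'qvel': [0.021, -0.035, -0.028, 0.02, 0.106, -0.044], 'tau': [0.001, -58.271, 29.305, 6.997, 0.007, -0.0], 'tool_pos': [0.288, 0.61, 0.291], 'orientation': [179.909, -0.008, -25.32], 'force': [0.11, 0.33, -0.874], 'moment': [0.028, 0.047, 0.043], 'gripper_force': 0.0, 'opening': 0.088}
scene [440.08667838   0.         326.14751541] 238.58695428127186 [ 1.10832053 -0.27749184  0.55495981] [[0.2764145889895765, 0.9608898377633729, -0.016902505045186922], [0.5957700891945089, -0.18512976930716263, -0.7815273311519206], [-0.7540908272979394, 0.20595554908609703, -0.6236419934431563]] dict_keys(['color', 'vertical_fov', 'cx', 'cy', 'rvec', 'tvec', 'shot'])
tube 0.74 [394.4 247. ] [ 0.59  -0.017  0.08 ]
tube_end 0.68 [393.1 250.3] [ 0.587 -0.017  0.07 ]
fulcrum 0.69 [373.2 287.3] [ 0.66  -0.081  0.07 ]
rest 0.91 [375.  286.8] [ 0.65  -0.074  0.06 ]
clip_centre 0.83 [317.2 212.6] [ 0.385 -0.098  0.03 ]
clip_centre 0.76 [337.5 232. ] [ 0.46  -0.077  0.03 ]
vial_a_centre 0.92 [267.5 242.2] [ 0.451 -0.214  0.03 ]
[... 235 characters left out ...]
50340136, -0.0016086827804393106], [-0.9900022654475449, -0.022814204244451575, -0.1391942042378958], [0.1391196496038808, 0.004830884784649173, -0.9902637959888723]] dict_keys(['color', 'vertical_fov', 'cx', 'cy', 'rvec', 'tvec', 'shot'])
tube 0.84 [270.5 192.2] [0.601 0.001 0.08 ]
tube_end 0.56 [271.8 192.3] [ 0.603 -0.001  0.07 ]
fulcrum 0.6 [299.5 209.1] [ 0.57  -0.057  0.07 ]
rest 0.56 [302.3 206.4] [ 0.578 -0.061  0.06 ]
clip_centre 0.47 [314.5 311.2] [ 0.372 -0.09   0.03 ]
clip_centre 0.46 [303.5 272.1] [ 0.45  -0.066  0.03 ]
vial_a_centre 0.71 [377.6 276.2] [ 0.445 -0.216  0.03 ]
vial_a_centre 0.18 [309.5 273.8] [ 0.446 -0.078  0.03 ]
stapler 0.57 [488.  279.4] [ 0.444 -0.441  0.02 ]
```

View pics/scene.png

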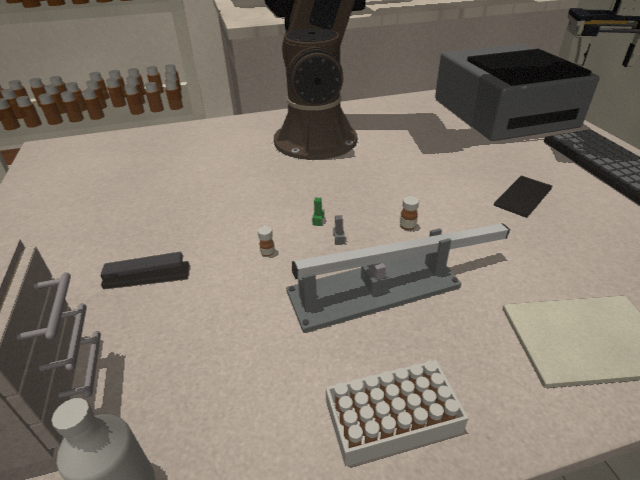

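View pics/top.png

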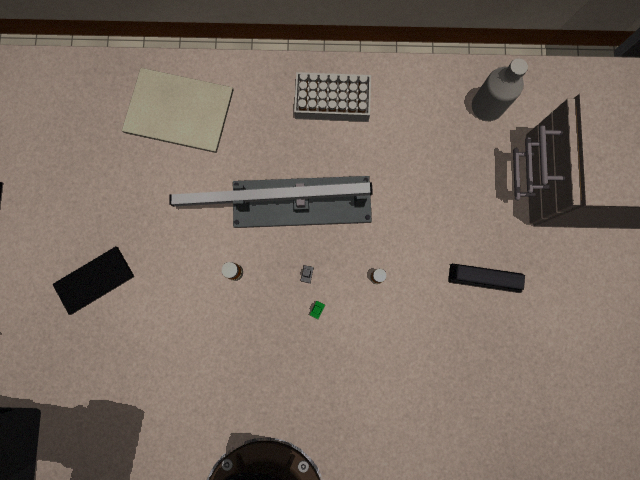

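The low +y end of the tube is at (507,232) in the scene view and (171,199) in the top view. The clip candidates are grey at scene (339,230) / top (306,273) and green at scene (318,212) / top (317,310). I choose the grey one and check it in a crop.

```bash
python3 - <<'E'
from h import *
p=ctrl.snapshot("top"); save(p,"topcrop",(160,165,385,325),3.5)
m=ctrl.cut_out(p,"tube")[0]["pixels"]; 
ys,xs=np.nonzero(m); print("tube",cv2.minAreaRect(np.c_[xs,ys].astype(np.float32)),xs.min(),xs.max())
for c in ctrl.cut_out(p,"clip_centre")[:2]:
    ys,xs=np.nonzero(c["pixels"]); print("clip",c["conf"],cv2.minAreaRect(np.c_[xs,ys].astype(np.float32)),p["color"][c["pixels"]].mean(0))
for c in ctrl.cut_out(p,"rest")[:3]:
    ys,xs=np.nonzero(c["pixels"]); r=cv2.minAreaRect(np.c_[xs,ys].astype(np.float32));print("stand",c["conf"],r,[onz(p,q,.012).round(4) for q in cv2.boxPoints(r)])
for th in("vial_a_centre","stapler"):
  for b in ctrl.boxes_of(p,th)[:3]: print(th,b["conf"],np.array(b["xy"])*[640,480])
E
```

```text
tube ((270.42657470703125, 194.06787109375), (13.648731231689453, 203.5017852783203), 87.0643310546875) 169 372
clip 0.71 ((317.00006103515625, 309.5000305175781), (9.391485214233398, 16.099689483642578), 26.56505012512207) [16.60526316 99.13815789 33.01973684]
clip 0.45 ((306.8730773925781, 273.96539306640625), (9.209107398986816, 16.13786506652832), 15.255120277404785) [81.55704698 78.61744966 78.02013423]
stand 0.91 ((301.6942443847656, 201.0502166748047), (49.96305847167969, 138.28236389160156), 87.79740142822266) [array([0.6452, 0.0924, 0.012 ]), array([ 0.6634, -0.1997,  0.012 ]), array([ 0.556 , -0.2047,  0.012 ]), array([0.5382, 0.083 , 0.012 ])]
vial_a_centre 0.72 [485.504 276.288]
vial_a_centre 0.63 [375.68 274.8 ]
stapler 0.69 [486.528 278.88 ]
stapler 0.33 [272.384 193.296]
```

View pics/topcrop.png

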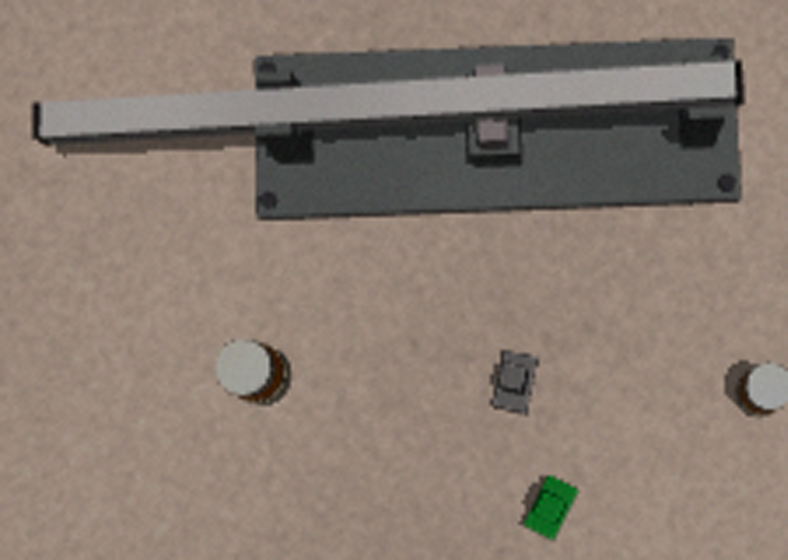

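The crop confirms the clip: grey at crop (514,380), i.e. top (306.9,273.6), with the green look-alike at crop (550,507). Next I fit the stand and the tube end.

```bash
cat >> h.py <<'E'
from scipy.optimize import least_squares
def fitstand(obs):
    "obs: list of (picture, uv, local xyz); returns x,y,yaw of stand"
    def f(a):
        c,s=np.cos(a[2]),np.sin(a[2])
        return np.concatenate([proj(p,[a[0]+c*l[0]-s*l[1],a[1]+s*l[0]+c*l[1],l[2]])-uv for p,uv,l in obs])
    r=least_squares(f,[.6,-.06,0]); return r.x,f(r.x).reshape(-1,2)
E
python3 - <<'E'
from h import *
p=ctrl.snapshot("top"); s=ctrl.snapshot("scene")
c=lambda u,v:np.array([160+u/3.5-.36,165+v/3.5-.36])
L=[(.05,.145,.012),(.05,-.145,.012),(-.05,-.145,.012),(-.05,.145,.012)]
T=[(p,c(*q),l) for q,l in zip([(255,56),(733,39),(741,202),(257,217)],L)]
a,r=fitstand(T); print("top",a.round(4),r.round(1).tolist())
S=[(s,np.array(q),l) for q,l in zip([(306,322),(460,280),(288,291)],[L[1],L[0],L[2]])]
b,r=fitstand(S); print("scene",b.round(4),r.round(1).tolist())
print("tube +y end",onz(p,c(38,102),.07),onz(p,c(38,138),.07), "scene",onz(s,(507,232),.057))
print("tube -y end top",onz(p,c(739,62),.102),onz(p,c(739,100),.102))
print("clip top",onz(p,c(514,376),.055),"axis",onz(p,c(522,351),.019),onz(p,c(507,410),.019))
f=np.r_[a[:2],.07]; print("fulcrum px",(proj(p,f)-[160,165])*3.5, proj(s,f))
save(s,"scenecrop",(280,190,520,335),3.3)
E
```

```text
top [ 0.6    -0.0568  0.0572] [[-0.2, -0.3], [0.3, 0.0], [0.3, -0.1], [-0.4, 0.3]]
scene [ 0.5948 -0.0511  0.0917] [[-0.2, 5.0], [1.2, -1.3], [-1.0, -5.3]]
tube +y end [0.59540673 0.19964888 0.07      ] [0.57462782 0.19821421 0.07      ] scene [0.58579988 0.20816648 0.057     ]
tube -y end top [ 0.61872692 -0.19321224  0.102     ] [ 0.59741541 -0.19340698  0.102     ]
clip top [ 0.44774784 -0.07320851  0.055     ] axis [ 0.46534624 -0.07603169  0.019     ] [ 0.43072565 -0.06826307  0.019     ]
fulcrum px [490.38950999 102.92511562] [374.13282651 259.84342463]
```

View pics/scenecrop.png

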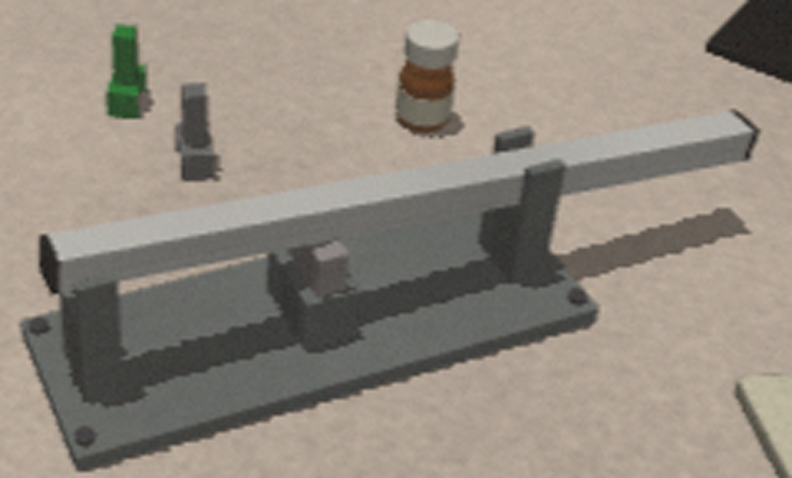

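Top-view fit: stand at (0.600, -0.057) with yaw 3.3°, and tube +y end near (0.585, 0.205), about 60 mm off centre, which matches the given range. Next I plan the approach to the tube end.

```bash
cat >> h.py <<'E'
def plan(pts,start=None):
    "waypoints (x,y,z,yaw deg), tool down -> final row of each call"
    o=ctrl.get_obs()
    c=np.r_[o["tool_pos"],o["orientation"][2]] if start is None else np.array(start,float)
    for q in pts:
        y=np.radians(c[3]); R=np.array([[np.cos(y),np.sin(y),0],[np.sin(y),-np.cos(y),0],[0,0,-1]])
        d=np.array(q[:3])-c[:3]; tn=-(((q[3]-c[3]+180)%360)-180)
        print((R.T@d/.8).round(4).tolist(),round(tn/90,4),"mm",round(1000*np.linalg.norm(d)),"deg",round(tn,1)); c=np.array(q,float)
F=np.array([.600,-.057]); PSI=3.28
def along(s,x=0):
    a=np.radians(PSI); return F+s*np.array([-np.sin(a),np.cos(a)])+x*np.array([np.cos(a),np.sin(a)])
E
python3 - <<'E'
from h import *
g=along(.310); a=np.array([.289,.61]); print(g)
m=lambda t:(a+(g-a)*t)
plan([(*m(.42),.25,-25.32),(*m(.84),.2,-25.32),(*g,.2,3.28),(*g,.118,3.28)],(.289,.61,.292,-25.32))
E
```

```text
[0.58226318 0.25249217]
[0.2194, 0.1038, 0.0525] -0.0 mm 199 deg -0.0
[0.2194, 0.1038, 0.0625] -0.0 mm 201 deg -0.0
[0.0836, 0.0395, 0.0] -0.3178 mm 74 deg -28.6
[0.0, 0.0, 0.1025] -0.0 mm 82 deg -0.0
```

>>> send_rows --deltas '[[[0.044,0.021,0.01],0],[[0.088,0.042,0.02],0],[[0.132,0.062,0.03],0],[[0.176,0.083,0.042],0],[[0.219,0.104,0.052],0]]' --gripper 0

```text
clock: 1.62
tool_pos: [0.4122, 0.4585, 0.2502]
orientation: [-180.0, -0.0, -25.3]
force: [0.6, 0.6, -0.1]
opening: 0.0596
gripper_force: 0.0
```

>>> send_rows --deltas '[[[0.044,0.021,0.012],0],[[0.088,0.042,0.024],0],[[0.132,0.062,0.036],0],[[0.176,0.083,0.05],0],[[0.219,0.104,0.0625],0]]'

```text
clock: 2.03
tool_pos: [0.5352, 0.3084, 0.2003]
orientation: [-180.0, -0.0, -25.3]
force: [1.1, 1.6, 0.2]
opening: 0.0267
gripper_force: 0.0
```

>>> send_rows --deltas '[[[0.017,0.008,0],-0.064],[[0.034,0.016,0],-0.128],[[0.051,0.024,0],-0.192],[[0.068,0.032,0],-0.256],[[0.084,0.0395,0],-0.318]]'

```text
clock: 2.45
tool_pos: [0.5821, 0.2518, 0.2006]
orientation: [180.0, -0.0, 3.6]
force: [0.5, 0.5, 0.4]
opening: 0.0008
gripper_force: 0.0
```

```bash
python3 - <<'E'
from h import *
p=ctrl.snapshot("wrist"); save(p,"w1"); K,R,t=cam(p); print(K[0,0],(-R.T@t).round(3),R[2].round(2))
for z,s in((.047,.265),(.067,.265),(.07,.0)): print(proj(p,[*along(s),z]))
E
```

```text
355.50179415127684 [0.658 0.256 0.292] [-0.28 -0.02 -0.96]
[375.73757094 244.62669302]
[380.65580044 253.45744608]
[782.99924476 257.41218567]
```

View pics/w1.png

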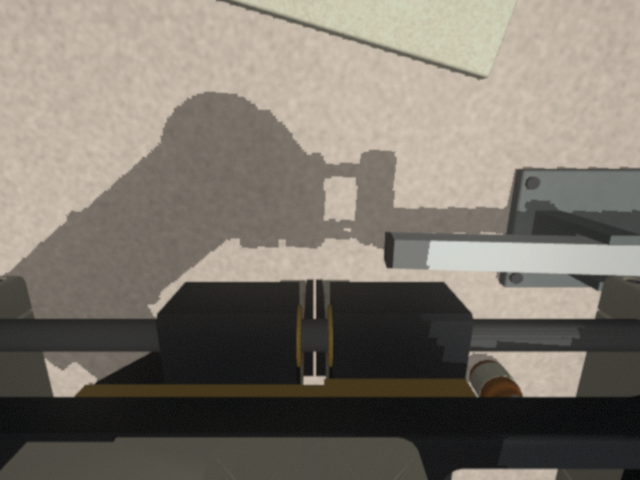

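The wrist view puts the tube end at (388,250), i.e. about s≈0.260 m from the fulcrum, and it lies on the predicted line. I write a pose estimator for the tube (slide and tilt) and lower the fingers.

```bash
cat >> h.py <<'E'
def hull(p,s,th,lim=(-.2,.2)):
    P=[]
    for l in lim:
        for x in(-.01,.01):
            for h in(0,.02):
                q=s+l*np.cos(th)+h*np.sin(th); b=s+l
                P.append(proj(p,[*along(q,x),.07-np.tan(th)*(b-(.008 if th>0 else -.008))+h]))
    m=np.zeros((480,640),np.uint8); cv2.fillConvexPoly(m,cv2.convexHull(np.array(P,np.float32)).round().astype(np.int32),1); return m>0
def tube(names=("scene",),srange=np.arange(-.06,.075,.002),ths=np.arange(-.09,.11,.01),cut=None):
    out=[]
    for n in names:
        p=ctrl.snapshot(n); c=ctrl.cut_out(p,"tube")
        if not c: print(n,"none"); continue
        m=c[0]["pixels"]; w=np.ones((480,640),bool)
        if cut is not None: # look only at columns on the -y side of s=cut
            u=proj(p,[*along(cut),.08])[0]; xx=np.arange(640)[None]
            w=np.broadcast_to((xx<u) if n=="scene" else (xx>u),(480,640))
        sc=[((m&h&w).sum()/(((m|h)&w).sum()),s,t) for s in srange for t in ths for h in[hull(p,s,t)]]
        b=max(sc); sc.sort(reverse=True); k=np.array(sc[:5]); print(n,"iou %.3f s %.3f tilt %.3f"%b,"top5 mean",k.mean(0).round(3)); out.append((p,m))
    return out
E
python3 - <<'E'
from h import *
tube(("scene","top")); tube(("scene","top"),cut=.05)
E
```

```text
scene iou 0.879 s 0.062 tilt 0.070 top5 mean [0.875 0.061 0.072]
top none
scene iou 0.887 s 0.066 tilt 0.090 top5 mean [0.878 0.064 0.084]
top iou 0.045 s 0.024 tilt -0.060 top5 mean [ 0.045  0.032 -0.056]
```

>>> send_rows --deltas '[[[0,0,0.02],0],[[0,0,0.04],0],[[0,0,0.06],0],[[0,0,0.08],0],[[0,0,0.1025],0]]'

```text
clock: 3.32
tool_pos: [0.5814, 0.2533, 0.1184]
orientation: [-180.0, -0.1, 3.3]
force: [0.3, -0.5, -0.5]
opening: 0.0006
gripper_force: 0.0
```

>>> send_rows --deltas '[[[0,0.005,0],0],[[0,0.01,0],0],[[0,0.015,0],0],[[0,0.02,0],0],[[0,0.025,0],0]]'

```text
clock: 3.73
tool_pos: [0.5831, 0.2325, 0.1199]
orientation: [-179.9, -0.1, 3.3]
force: [-0.4, 0.1, 0.1]
opening: 0.0002
gripper_force: 0.0
```

>>> send_rows --deltas '[[[0,0.005,0],0],[[0,0.01,0],0],[[0,0.015,0],0],[[0,0.02,0],0],[[0,0.025,0],0]]'

```text
clock: 4.15
tool_pos: [0.5844, 0.2132, 0.1192]
orientation: [-179.9, -0.1, 3.3]
force: [-0.9, 5.4, 2.3]
opening: 0.0005
gripper_force: 2.3
```

```bash
python3 - <<'E'
from h import *
print(ctrl.get_obs()["tool_pos"],ctrl.get_obs()["force"])
p=tube(cut=.05)[0][0]; w=ctrl.snapshot("wrist")
a=np.hstack([cv2.resize(p["color"][190:335,280:520],(480,290)),w["color"][200:490,300:620]]) 
w["color"]=a; save(w,"push1")
E
```

```text
[0.58443796 0.21317722 0.11917643] [-0.8875379   5.35007298  2.30793975]
scene iou 0.937 s 0.056 tilt 0.080 top5 mean [0.933 0.056 0.088]Traceback (most recent call last):
  File "<stdin>", line 4, in <module>
    return _nx.concatenate(arrs, 1, dtype=dtype, casting=casting)
           ~~~~~~~~~~~~~~~^^^^^^^^^^^^^^^^^^^^^^^^^^^^^^^^^^^^^^^
ValueError: all the input array dimensions except for the concatenation axis must match exactly, but along dimension 0, the array at index 0 has size 290 and the array at index 1 has size 280
```

>>> send_rows --deltas '[[[0,-0.006,0],0],[[0,-0.012,0],0],[[0,-0.019,0],0],[[0,-0.019,0],0],[[0,-0.019,0],0]]'

```text
clock: 4.72
tool_pos: [0.5827, 0.2284, 0.1183]
orientation: [180.0, 0.0, 3.4]
force: [-0.2, 0.3, 0.1]
opening: 0.0003
gripper_force: 0.0
```

```bash
cat > look.py <<'E'
from h import *
o=ctrl.get_obs();print(o["tool_pos"].round(4) if hasattr(o["tool_pos"],'round') else o["tool_pos"],o["clock"])
tube(cut=.05,ths=np.arange(-.1,.11,.02))
E
python3 look.py
```

```text
[0.5827 0.2284 0.1183] 4.7167
scene iou 0.920 s 0.056 tilt 0.080 top5 mean [0.916 0.056 0.092]
```

>>> send_rows --deltas '[[[0,0.006,0],0],[[0,0.012,0],0],[[0,0.018,0],0],[[0,0.022,0],0],[[0,0.026,0],0]]'

```text
clock: 5.23
tool_pos: [0.5845, 0.207, 0.1189]
orientation: [-179.9, -0.1, 3.3]
force: [0.8, 3.1, 1.3]
opening: 0.0006
gripper_force: 1.7
```

>>> send_rows --deltas '[[[0,-0.006,0],0],[[0,-0.012,0],0],[[0,-0.019,0],0],[[0,-0.019,0],0],[[0,-0.019,0],0]]'

```text
clock: 5.65
tool_pos: [0.583, 0.2228, 0.1184]
orientation: [180.0, 0.0, 3.4]
force: [-0.2, 0.0, -0.3]
opening: 0.0006
gripper_force: 0.0
```

```bash
python3 look.py
```

```text
[0.583  0.2228 0.1184] 5.65
scene iou 0.915 s 0.048 tilt 0.080 top5 mean [0.907 0.049 0.088]
```

>>> send_rows --deltas '[[[0,0.006,0],0],[[0,0.012,0],0],[[0,0.018,0],0],[[0,0.022,0],0],[[0,0.026,0],0]]'

```text
clock: 6.17
tool_pos: [0.5848, 0.2014, 0.1188]
orientation: [-179.9, -0.1, 3.3]
force: [-1.2, 4.2, 0.8]
opening: 0.0007
gripper_force: 2.0
```

>>> send_rows --deltas '[[[0,-0.006,0],0],[[0,-0.012,0],0],[[0,-0.019,0],0],[[0,-0.019,0],0],[[0,-0.019,0],0]]'

```text
clock: 6.58
tool_pos: [0.5834, 0.2172, 0.1184]
orientation: [180.0, 0.0, 3.4]
force: [-0.6, 0.4, -0.0]
opening: 0.0006
gripper_force: 0.0
```

```bash
python3 look.py
```

```text
[0.5834 0.2172 0.1184] 6.5833
scene iou 0.934 s 0.040 tilt 0.080 top5 mean [0.926 0.043 0.088]
```

>>> send_rows --deltas '[[[0,0.006,0],0],[[0,0.012,0],0],[[0,0.018,0],0],[[0,0.022,0],0],[[0,0.026,0],0]]'

```text
clock: 7.1
tool_pos: [0.5851, 0.1958, 0.1188]
orientation: [-179.9, -0.1, 3.3]
force: [-0.1, 3.6, 0.6]
opening: 0.0002
gripper_force: 1.7
```

>>> send_rows --deltas '[[[0,-0.006,0],0],[[0,-0.012,0],0],[[0,-0.019,0],0],[[0,-0.019,0],0],[[0,-0.019,0],0]]'

```text
clock: 7.52
tool_pos: [0.5837, 0.2116, 0.1184]
orientation: [180.0, 0.0, 3.4]
force: [-0.6, -0.2, 0.1]
opening: 0.0004
gripper_force: 0.0
```

```bash
python3 look.py
```

```text
[0.5837 0.2116 0.1184] 7.5167
scene iou 0.926 s 0.040 tilt 0.080 top5 mean [0.92  0.036 0.092]
```

>>> send_rows --deltas '[[[0,0.006,0],0],[[0,0.012,0],0],[[0,0.018,0],0],[[0,0.022,0],0],[[0,0.026,0],0]]'

```text
clock: 8.03
tool_pos: [0.5854, 0.1902, 0.1188]
orientation: [-179.9, -0.1, 3.3]
force: [-1.0, 4.2, 1.0]
opening: 0.0004
gripper_force: 1.7
```

>>> send_rows --deltas '[[[0,-0.006,0],0],[[0,-0.012,0],0],[[0,-0.019,0],0],[[0,-0.019,0],0],[[0,-0.019,0],0]]'

```text
clock: 8.45
tool_pos: [0.584, 0.2061, 0.1184]
orientation: [180.0, 0.0, 3.4]
force: [0.1, 0.2, -0.4]
opening: 0.0005
gripper_force: 0.0
```

```bash
python3 look.py
```

```text
[0.584  0.2061 0.1184] 8.45
scene iou 0.936 s 0.030 tilt 0.080 top5 mean [0.928 0.031 0.092]
```

>>> send_rows --deltas '[[[0,0.006,0],0],[[0,0.012,0],0],[[0,0.018,0],0],[[0,0.022,0],0],[[0,0.026,0],0]]'

```text
clock: 8.97
tool_pos: [0.5858, 0.1846, 0.1188]
orientation: [-179.9, -0.1, 3.3]
force: [-0.4, 4.4, 0.4]
opening: 0.0007
gripper_force: 1.7
```

>>> send_rows --deltas '[[[0,-0.006,0],0],[[0,-0.012,0],0],[[0,-0.019,0],0],[[0,-0.019,0],0],[[0,-0.019,0],0]]'

```text
clock: 9.38
tool_pos: [0.5844, 0.2005, 0.1184]
orientation: [180.0, 0.0, 3.4]
force: [-0.3, -0.4, 0.4]
opening: 0.0003
gripper_force: 0.0
```

```bash
python3 look.py
```

```text
[0.5844 0.2005 0.1184] 9.3833
scene iou 0.935 s 0.028 tilt 0.100 top5 mean [0.92  0.025 0.096]
```

>>> send_rows --deltas '[[[0,0.006,0],0],[[0,0.012,0],0],[[0,0.018,0],0],[[0,0.022,0],0],[[0,0.026,0],0]]'

```text
clock: 9.9
tool_pos: [0.586, 0.179, 0.1188]
orientation: [-180.0, -0.0, 3.3]
force: [-0.9, 3.9, 1.3]
opening: 0.0002
gripper_force: 2.0
```

>>> send_rows --deltas '[[[0,-0.006,0],0],[[0,-0.012,0],0],[[0,-0.019,0],0],[[0,-0.019,0],0],[[0,-0.019,0],0]]'

```text
clock: 10.32
tool_pos: [0.5847, 0.1949, 0.1184]
orientation: [180.0, 0.0, 3.4]
force: [-0.2, -0.3, 0.4]
opening: 0.0005
gripper_force: 0.0
```

```bash
python3 look.py
```

```text
[0.5847 0.1949 0.1184] 10.3167
scene iou 0.904 s 0.022 tilt 0.080 top5 mean [0.895 0.019 0.092]
```

>>> send_rows --deltas '[[[0,0.006,0],0],[[0,0.012,0],0],[[0,0.018,0],0],[[0,0.022,0],0],[[0,0.026,0],0]]'

```text
clock: 10.83
tool_pos: [0.5861, 0.1735, 0.1187]
orientation: [-179.9, -0.0, 3.3]
force: [-2.7, 6.0, 1.2]
opening: 0.0007
gripper_force: 2.9
```

>>> send_rows --deltas '[[[0,-0.006,0],0],[[0,-0.012,0],0],[[0,-0.019,0],0],[[0,-0.019,0],0],[[0,-0.019,0],0]]'

```text
clock: 11.25
tool_pos: [0.5851, 0.1892, 0.1185]
orientation: [180.0, 0.0, 3.4]
force: [0.2, 0.7, -0.0]
opening: 0.0003
gripper_force: 0.0
```

```bash
python3 look.py
```

```text
[0.5851 0.1892 0.1185] 11.25
scene iou 0.916 s 0.014 tilt 0.060 top5 mean [0.909 0.014 0.076]
```

>>> send_rows --deltas '[[[0,0.006,0],0],[[0,0.012,0],0],[[0,0.018,0],0],[[0,0.022,0],0],[[0,0.026,0],0]]'

```text
clock: 11.77
tool_pos: [0.5864, 0.1678, 0.1187]
orientation: [-180.0, -0.0, 3.3]
force: [-2.2, 3.8, -0.4]
opening: 0.0004
gripper_force: 2.1
```

>>> send_rows --deltas '[[[0,-0.006,0],0],[[0,-0.012,0],0],[[0,-0.019,0],0],[[0,-0.019,0],0],[[0,-0.019,0],0]]'

```text
clock: 12.18
tool_pos: [0.5854, 0.1837, 0.1185]
orientation: [180.0, 0.0, 3.4]
force: [-0.9, 0.6, -0.5]
opening: 0.0003
gripper_force: 0.0
```

```bash
python3 look.py
```

```text
[0.5854 0.1837 0.1185] 12.1833
scene iou 0.890 s 0.010 tilt -0.060 top5 mean [ 0.88   0.006 -0.06 ]
```

>>> send_rows --deltas '[[[0,0.006,0],0],[[0,0.012,0],0],[[0,0.018,0],0],[[0,0.022,0],0],[[0,0.026,0],0]]'

```text
clock: 12.7
tool_pos: [0.5867, 0.1621, 0.1186]
orientation: [-180.0, -0.0, 3.3]
force: [-2.1, 3.1, 0.3]
opening: 0.0002
gripper_force: 1.8
```

>>> send_rows --deltas '[[[0,-0.006,0],0],[[0,-0.012,0],0],[[0,-0.019,0],0],[[0,-0.019,0],0],[[0,-0.019,0],0]]'

```text
clock: 13.12
tool_pos: [0.5858, 0.1782, 0.1185]
orientation: [180.0, 0.0, 3.4]
force: [0.4, -0.2, 0.5]
opening: -0.0
gripper_force: 0.0
```

```bash
python3 look.py
```

```text
[0.5858 0.1782 0.1185] 13.1167
scene iou 0.894 s -0.002 tilt -0.080 top5 mean [ 0.889  0.001 -0.068]
```

```bash
python3 - <<'E'
from h import *
s=ctrl.snapshot("scene"); w=ctrl.snapshot("wrist")
s["color"]=np.vstack([cv2.resize(s["color"][190:335,270:520],(750,435),interpolation=cv2.INTER_CUBIC),np.pad(cv2.resize(w["color"][200:330,:],(750,152)),((0,0),(0,0),(0,0)))]); save(s,"bal1")
E
```

```text
(no output)
```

View pics/bal1.png

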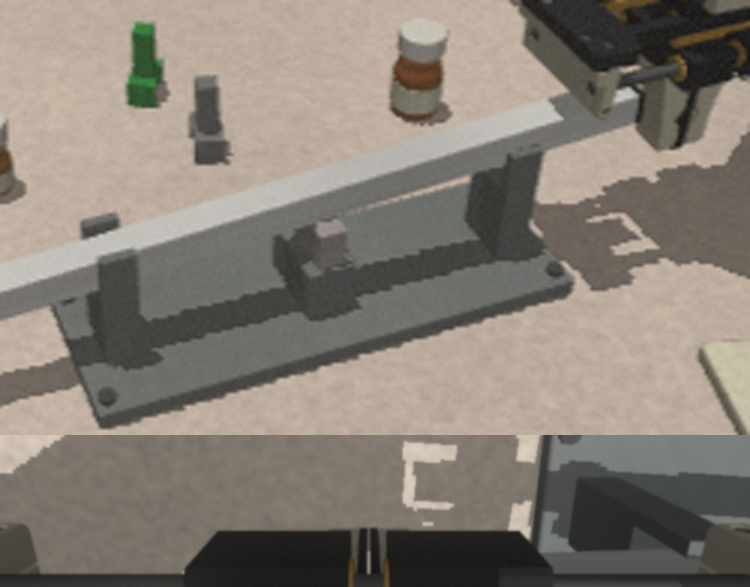

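The picture shows the tube has tipped over to the -y side: it stands above the +y cheeks and its -y end is down. So the balance lies a few mm back, and I go round to the -y end to nudge it towards +y in small steps.

>>> send_rows --deltas '[[[0,-0.01,-0.025],0],[[0,-0.01,-0.05],0],[[0,-0.01,-0.08],0],[[0,-0.01,-0.1],0],[[0,-0.01,-0.125],0]]'

```text
clock: 13.73
tool_pos: [0.5851, 0.1853, 0.2192]
orientation: [180.0, 0.0, 3.3]
force: [0.1, -0.4, -0.3]
opening: 0.0003
gripper_force: 0.0
```

>>> send_rows --deltas '[[[0,0.042,0],0],[[0,0.084,0],0],[[0,0.126,0],0],[[0,0.168,0],0],[[0,0.21,0],0]]'

```text
clock: 14.15
tool_pos: [0.5948, 0.0163, 0.2188]
orientation: [-180.0, -0.0, 3.3]
force: [0.9, 0.0, -0.4]
opening: 0.0004
gripper_force: 0.0
```

>>> send_rows --deltas '[[[0,0.042,0],0],[[0,0.084,0],0],[[0,0.126,0],0],[[0,0.168,0],0],[[0,0.21,0],0]]'

```text
clock: 14.57
tool_pos: [0.6045, -0.1517, 0.2187]
orientation: [180.0, -0.0, 3.3]
force: [0.4, 1.4, 0.1]
opening: 0.0006
gripper_force: 0.0
```

>>> send_rows --deltas '[[[0,0.042,0],0],[[0,0.084,0],0],[[0,0.126,0],0],[[0,0.168,0],0],[[0,0.198,0],0]]'

```text
clock: 14.98
tool_pos: [0.6134, -0.3109, 0.2184]
orientation: [180.0, 0.0, 3.2]
force: [0.0, 0.9, 0.6]
opening: 0.0004
gripper_force: 0.0
```

```bash
python3 - <<'E'
from h import *
o=ctrl.get_obs();print(o["tool_pos"],o["orientation"],o["clock"])
r=tube(("scene","top"),srange=np.arange(-.03,.03,.002))
w=ctrl.snapshot("wrist"); save(w,"w2")
for s in(-.195,-.2,-.205): print(proj(w,[*along(s),.067]))
E
```

```text
[ 0.61341952 -0.31086383  0.21837398] [1.79987164e+02 1.65582581e-02 3.23621751e+00] 14.9833
scene iou 0.873 s 0.004 tilt -0.080 top5 mean [ 0.862  0.001 -0.08 ]
top iou 0.179 s 0.000 tilt -0.090 top5 mean [ 0.177 -0.002 -0.09 ]
[234.25840211 243.96741946]
[241.25026338 243.96744997]
[248.24276313 243.96748049]
```

View pics/w2.png

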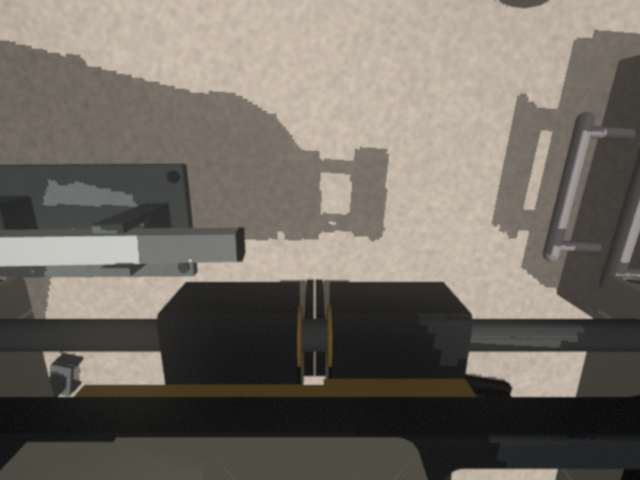

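The wrist view shows the -y end at (242,243), so the tube's middle is at s≈0. The finger log brackets the balance at s≈+0.004 (still +y-down at +0.010, -y-down at -0.0015), so I push back about 6 mm.

>>> send_rows --deltas '[[[0,0,0.025],0],[[0,0,0.05],0],[[0,0,0.075],0],[[0,0,0.1],0],[[0,0,0.1255],0]]'

```text
clock: 15.65
tool_pos: [0.6141, -0.3067, 0.1179]
orientation: [180.0, -0.0, 3.4]
force: [-0.1, 0.7, -0.1]
opening: 0.0002
gripper_force: 0.0
```

>>> send_rows --deltas '[[[0,-0.006,0],0],[[0,-0.012,0],0],[[0,-0.018,0],0],[[0,-0.024,0],0],[[0,-0.03,0],0]]'

```text
clock: 16.07
tool_pos: [0.6133, -0.2833, 0.1199]
orientation: [180.0, -0.1, 3.3]
force: [1.0, -0.6, 0.2]
opening: 0.0005
gripper_force: 0.0
```

>>> send_rows --deltas '[[[0,-0.004,0],0],[[0,-0.008,0],0],[[0,-0.011,0],0],[[0,-0.014,0],0],[[0,-0.017,0],0]]'

```text
clock: 16.48
tool_pos: [0.612, -0.271, 0.1187]
orientation: [179.9, -0.0, 3.3]
force: [0.9, -4.3, 2.6]
opening: 0.0006
gripper_force: 2.3
```

>>> send_rows --deltas '[[[0,0.006,0],0],[[0,0.012,0],0],[[0,0.019,0],0],[[0,0.025,0],0],[[0,0.025,0],0]]'

```text
clock: 16.9
tool_pos: [0.6127, -0.2916, 0.1178]
orientation: [-180.0, 0.0, 3.2]
force: [0.3, -0.0, 0.3]
opening: 0.0004
gripper_force: 0.0
```

```bash
cat > look2.py <<'E'
from h import *
print(ctrl.get_obs()["tool_pos"],ctrl.get_obs()["clock"])
# columns on the +y side of s=-0.05 only (hand is at the -y end)
for k in range(2):
    p=ctrl.snapshot("scene"); c=ctrl.cut_out(p,"tube"); m=c[0]["pixels"]
    u=proj(p,[*along(-.05),.08])[0]; w=np.broadcast_to(np.arange(640)[None]>u,(480,640))
    sc=sorted([((m&h&w).sum()/((m|h)&w).sum(),s,t) for s in np.arange(-.02,.03,.002) for t in np.arange(-.1,.11,.01) for h in[hull(p,s,t)]],reverse=True)
    print(np.array(sc[:6]).mean(0).round(3),sc[0])
    # edge line of tube's mask: slope in picture
    xs=np.arange(int(u)+10,460,4); ys=[np.nonzero(m[:,x])[0].mean() for x in xs if m[:,x].any()]
    f=np.polyfit(xs[:len(ys)],ys,1); 
    pr=[]
    for t in(-.08,0,.08):
        h=hull(p,.004,t); y2=[np.nonzero(h[:,x])[0].mean() for x in xs if h[:,x].any()]; pr.append(np.polyfit(xs[:len(y2)],y2,1)[0])
    print("slope",f[0].round(4),"pred -.08,0,.08:",np.round(pr,4))
E
python3 look2.py
```

```text
[ 0.61268795 -0.29164176  0.11782774] 16.9
[ 0.926  0.005 -0.08 ] (np.float64(0.9368337939202527), np.float64(0.003999999999999979), np.float64(-0.08000000000000002))
slope -0.3188 pred -.08,0,.08: [-0.3141 -0.25   -0.1836]
[ 0.916  0.008 -0.073] (np.float64(0.9289964299881), np.float64(0.003999999999999979), np.float64(-0.08000000000000002))
slope -0.3128 pred -.08,0,.08: [-0.3141 -0.25   -0.1836]
```

>>> send_rows --deltas '[[[0,0,0],0],[[0,0,0],0],[[0,0,0],0],[[0,0,0],0],[[0,0,0],0]]'

```text
clock: 17.52
tool_pos: [0.6129, -0.2903, 0.1182]
orientation: [180.0, -0.0, 3.3]
force: [-0.2, 0.7, -0.9]
opening: 0.0002
gripper_force: 0.0
```

```bash
python3 look2.py
```

```text
[ 0.61288273 -0.29033008  0.11819331] 17.5167
[ 0.918  0.005 -0.075] (np.float64(0.9340222575516693), np.float64(0.003999999999999979), np.float64(-0.08000000000000002))
slope -0.3074 pred -.08,0,.08: [-0.3141 -0.25   -0.1836]
[ 0.949  0.005 -0.075] (np.float64(0.9598267034265459), np.float64(0.003999999999999979), np.float64(-0.08000000000000002))
slope -0.3171 pred -.08,0,.08: [-0.3141 -0.25   -0.1836]
```

>>> send_rows --deltas '[[[0,-0.007,0],0],[[0,-0.014,0],0],[[0,-0.021,0],0],[[0,-0.025,0],0],[[0,-0.029,0],0]]'

```text
clock: 18.13
tool_pos: [0.6117, -0.267, 0.1185]
orientation: [180.0, -0.0, 3.3]
force: [-0.4, -1.9, 0.4]
opening: 0.0009
gripper_force: 1.5
```

>>> send_rows --deltas '[[[0,0.006,0],0],[[0,0.012,0],0],[[0,0.019,0],0],[[0,0.025,0],0],[[0,0.025,0],0]]'

```text
clock: 18.55
tool_pos: [0.6125, -0.2886, 0.118]
orientation: [180.0, 0.0, 3.2]
force: [0.3, -0.6, -2.0]
opening: 0.0006
gripper_force: 0.0
```

>>> send_rows --deltas '[[[0,0,0],0],[[0,0,0],0],[[0,0,0],0],[[0,0,0],0],[[0,0,0],0]]'

```text
clock: 18.97
tool_pos: [0.6127, -0.2871, 0.1182]
orientation: [-180.0, 0.0, 3.3]
force: [-0.3, 0.0, -0.4]
opening: 0.0005
gripper_force: 0.0
```

```bash
python3 look2.py
```

```text
[ 0.61267135 -0.28712017  0.11818856] 18.9667
[ 0.928  0.01  -0.025] (np.float64(0.9360603653693408), np.float64(0.007999999999999976), np.float64(-0.03000000000000004))
slope -0.2828 pred -.08,0,.08: [-0.3141 -0.25   -0.1836]
[ 0.913  0.007 -0.052] (np.float64(0.9220524872698785), np.float64(0.009999999999999974), np.float64(-0.060000000000000026))
slope -0.3008 pred -.08,0,.08: [-0.3141 -0.25   -0.1836]
```

>>> send_rows --deltas '[[[0,0,0],0],[[0,0,0],0],[[0,0,0],0],[[0,0,0],0],[[0,0,0],0]]'

```text
clock: 19.58
tool_pos: [0.6127, -0.2873, 0.1182]
orientation: [180.0, -0.0, 3.3]
force: [-0.3, -0.5, -0.5]
opening: 0.0001
gripper_force: 0.0
```

```bash
python3 look2.py
```

```text
[ 0.61267288 -0.28726954  0.11816845] 19.5833
[ 0.922  0.011 -0.032] (np.float64(0.9289137380191693), np.float64(0.007999999999999976), np.float64(-0.03000000000000004))
slope -0.2867 pred -.08,0,.08: [-0.3141 -0.25   -0.1836]
[0.884 0.008 0.013] (np.float64(0.8894250100522718), np.float64(0.007999999999999976), np.float64(0.00999999999999994))
slope -0.2574 pred -.08,0,.08: [-0.3141 -0.25   -0.1836]
```

```bash
cat > look3.py <<'E'
from h import *
import sys
def tilt(lo=-.05,hi=.13,n=3):
    o=ctrl.get_obs(); print("clock",o["clock"],np.round(o["tool_pos"],4))
    for k in range(n):
        p=ctrl.snapshot("scene"); im=p["color"].astype(int)
        u0,u1=[int(proj(p,[*along(s),.09])[0]) for s in(lo,hi)]
        g=im.sum(2)/3; sat=im[...,0]-im[...,2]
        best=[]
        for t in np.arange(-.1,.101,.005):
            # lower front edge of the top face (x=+.01): brightness step, sub-pixel
            sc=[]
            for d in np.arange(-4,4.1,.5):
                v=0
                for s in np.linspace(lo,hi,60):
                    zt=.09-np.tan(t)*(s-(.008 if t>0 else -.008)); u,w=proj(p,[*along(s,.01),zt]); w+=d
                    a=cv2.getRectSubPix(g.astype(np.float32),(1,1),(float(u),float(w-1.5)))[0,0]; b=cv2.getRectSubPix(g.astype(np.float32),(1,1),(float(u),float(w+1.5)))[0,0]; v+=a-b
                sc.append((v/60,t,d))
            best.append(max(sc))
        print("tilt %.3f off %.1f score %.1f"%(max(best)[1],max(best)[2],max(best)[0]), sorted([(round(float(b[0]),1),round(b[1],3)) for b in best],reverse=True)[:3])
if __name__=="__main__": tilt(*map(float,sys.argv[1:3]))
E
python3 look3.py -.1 .13
```

```text
clock 19.7833 [ 0.6127 -0.2873  0.1182]
tilt -0.005 off -0.5 score 41.0 [(41.0, np.float64(-0.005)), (40.9, np.float64(0.0)), (40.6, np.float64(-0.01))]
tilt -0.025 off -0.5 score 41.4 [(41.4, np.float64(-0.025)), (41.2, np.float64(-0.02)), (41.2, np.float64(-0.03))]
tilt -0.030 off -0.5 score 41.9 [(41.9, np.float64(-0.03)), (41.8, np.float64(-0.025)), (41.4, np.float64(-0.035))]
```

>>> send_rows --deltas '[[[0,0,0],0],[[0,0,0],0],[[0,0,0],0],[[0,0,0],0],[[0,0,0],0]]'

```text
clock: 20.35
tool_pos: [0.6126, -0.2873, 0.1182]
orientation: [-180.0, 0.0, 3.3]
force: [-0.9, 0.3, 0.5]
opening: 0.0002
gripper_force: 0.0
```

>>> send_rows --deltas '[[[0,0,0],0],[[0,0,0],0],[[0,0,0],0],[[0,0,0],0],[[0,0,0],0]]'

```text
clock: 20.77
tool_pos: [0.6126, -0.2873, 0.1182]
orientation: [-180.0, 0.0, 3.3]
force: [0.5, -0.5, 0.1]
opening: 0.0006
gripper_force: 0.0
```

```bash
sed -i 's/n=3/n=6/' look3.py; python3 look3.py -.1 .13
```

```text
clock 20.7667 [ 0.6126 -0.2873  0.1182]
tilt 0.010 off -0.5 score 41.0 [(41.0, np.float64(0.01)), (40.6, np.float64(0.015)), (40.6, np.float64(0.005))]
tilt -0.005 off -0.5 score 41.3 [(41.3, np.float64(-0.005)), (41.2, np.float64(0.0)), (40.9, np.float64(-0.01))]
tilt -0.010 off -0.5 score 40.1 [(40.1, np.float64(-0.01)), (40.0, np.float64(-0.005)), (39.9, np.float64(-0.015))]
tilt -0.005 off -0.5 score 41.1 [(41.1, np.float64(-0.005)), (41.0, np.float64(0.0)), (40.6, np.float64(-0.01))]
tilt 0.010 off -0.5 score 41.2 [(41.2, np.float64(0.01)), (40.7, np.float64(0.015)), (40.7, np.float64(0.005))]
tilt 0.020 off -0.5 score 39.6 [(39.6, np.float64(0.02)), (39.5, np.float64(0.015)), (39.1, np.float64(0.025))]
```

```bash
sed -i 's/n=6/n=18/; s/, sorted(.*$/)/' look3.py; python3 look3.py -.1 .13|cut -c1-20 |tr '\n' ' '
```

```text
clock 21.0667 [ 0.61 tilt 0.010 off -0.5  tilt -0.005 off -0.5 tilt -0.005 off -0.5 tilt 0.005 off -0.5  tilt 0.015 off -0.5  tilt 0.010 off -0.5  tilt 0.000 off -0.5  tilt 0.000 off -0.5  tilt 0.005 off -0.5  tilt 0.020 off -0.5  tilt 0.010 off -0.5  tilt 0.000 off -0.5  tilt 0.000 off -0.5  tilt 0.010 off -0.5  tilt 0.020 off -0.5  tilt 0.010 off -0.5  tilt 0.005 off -0.5  tilt 0.005 off -0.5
```

The tube now rocks with decaying amplitude about level (≈±0.01 rad), so it is balanced. Now for the clip.

```bash
python3 - <<'E'
from h import *
plan([(.6145,-.3173,.14,3.3),(.6145,-.3173,.23,3.3),(.51,-.19,.23,-3),(.405,-.064,.2,-12.5)],(.6127,-.2872,.118,3.3))
E
```

```text
[0.0001, 0.0377, -0.0275] -0.0 mm 37 deg -0.0
[0.0, 0.0, -0.1125] -0.0 mm 90 deg -0.0
[-0.1212, -0.1664, 0.0] 0.07 mm 165 deg 6.3
[-0.1393, -0.1504, 0.0375] 0.1056 mm 167 deg 9.5
```

>>> send_rows --deltas '[[[0,0.01,0],0],[[0,0.02,-0.005],0],[[0,0.03,-0.01],0],[[0,0.037,-0.02],0],[[0,0.0375,-0.0275],0]]' --gripper 0

```text
clock: 22.38
tool_pos: [0.6145, -0.3189, 0.1411]
orientation: [180.0, -0.0, 3.2]
force: [1.2, -0.3, 0.6]
opening: 0.0002
gripper_force: 0.0
```

>>> send_rows --deltas '[[[0,0,-0.025],0],[[0,0,-0.05],0],[[0,0,-0.075],0],[[0,0,-0.1],0],[[0,0,-0.1125],0]]'

```text
clock: 22.8
tool_pos: [0.6152, -0.3178, 0.234]
orientation: [179.9, -0.2, 3.3]
force: [0.3, 0.1, -0.3]
opening: 0.0006
gripper_force: 0.0
```

>>> send_rows --deltas '[[[-0.024,-0.033,0],0.014],[[-0.048,-0.066,0],0.028],[[-0.072,-0.1,0],0.042],[[-0.097,-0.133,0],0.056],[[-0.121,-0.166,0],0.07]]' --gripper 0.55

```text
clock: 23.22
tool_pos: [0.5087, -0.1894, 0.2301]
orientation: [-180.0, -0.0, -3.1]
force: [0.8, 2.3, 0.0]
opening: 0.028
gripper_force: 0.0
```

>>> send_rows --deltas '[[[-0.028,-0.03,0.008],0.021],[[-0.056,-0.06,0.015],0.042],[[-0.084,-0.09,0.023],0.063],[[-0.112,-0.12,0.03],0.084],[[-0.139,-0.15,0.0375],0.106]]'

```text
clock: 23.63
tool_pos: [0.4041, -0.0639, 0.2001]
orientation: [-180.0, -0.0, -12.7]
force: [0.9, 1.7, 0.7]
opening: 0.048
gripper_force: 0.0
```

>>> send_rows --deltas '[[[0,0,0],0],[[0,0,0],0],[[0,0,0],0],[[0,0,0],0],[[0,0,0],0]]'

```text
clock: 24.05
tool_pos: [0.4059, -0.0651, 0.2003]
orientation: [180.0, -0.0, -12.6]
force: [-0.2, 0.5, 0.1]
opening: 0.048
gripper_force: 0.0
```

```bash
sed -i 's/n=18/n=3/' look3.py; python3 look3.py -.1 .13; python3 - <<'E'
from h import *
print(ctrl.get_obs()["tool_pos"],ctrl.get_obs()["orientation"])
p=ctrl.snapshot("wrist"); save(p,"w3"); print(proj(p,[.448,-.073,.055]),proj(p,[*F,.07]))
E
```

```text
clock 24.05 [ 0.4059 -0.0651  0.2003]
tilt 0.005 off 0.0 score 70.8
tilt 0.005 off 0.0 score 70.7
tilt 0.005 off 0.0 score 70.6
[ 0.40555558 -0.06514904  0.20002482] [ 1.79983952e+02  2.36022858e-02 -1.26109971e+01]
[311.93993595 186.20895275] [215.80841637 -94.079092  ]
```

View pics/w3.png

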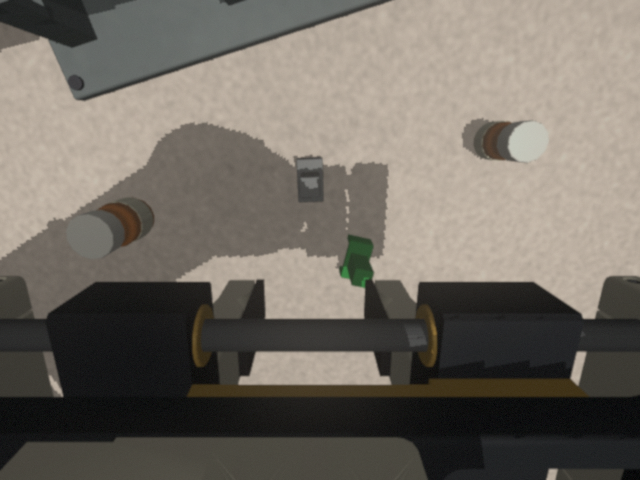

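The wrist view shows the grey clip at (311,180), square to the image (so its yaw is ≈ -12.6°), and green at (356,260), clear of the fingers. The tube is level and still. I refine the clip pose by a model fit.

```bash
cat > clipfit.py <<'E'
from h import *
def boxm(p,T,sx,sy,z0,z1):
    P=[proj(p,T(x,y,z)) for x in(-sx,sx) for y in(-sy,sy) for z in(z0,z1)]
    m=np.zeros((480*4,640*4),np.uint8); cv2.fillConvexPoly(m,cv2.convexHull((np.array(P)*4+1.5).astype(np.float32)).round().astype(np.int32),255)
    return cv2.resize(m,(640,480),interpolation=cv2.INTER_AREA)/255.
def fit(p,box,x0,z=0.,rng=.006):
    im=p["color"].astype(int); m=(abs(im[...,0]-im[...,2])<9)&(abs(im[...,0]-im[...,1])<9); w=np.zeros_like(m); w[box[1]:box[3],box[0]:box[2]]=1; m=(m&w).astype(float)
    print("px",m.sum())
    def cost(a):
        c,s=np.cos(a[2]),np.sin(a[2]); T=lambda x,y,h:[a[0]+c*x-s*y,a[1]+s*x+c*y,z+h]
        h=np.maximum(boxm(p,T,.0165,.010,0,.019),boxm(p,T,.007,.007,.019,.055))*w
        return abs(h-m).sum()
    from scipy.optimize import minimize
    r=minimize(cost,x0,method="Nelder-Mead",options=dict(initial_simplex=[x0,[x0[0]+.004,x0[1],x0[2]],[x0[0],x0[1]+.004,x0[2]],[x0[0],x0[1],x0[2]+.1]]))
    print(r.x[:2].round(4),np.degrees(r.x[2]).round(1),"cost",r.fun); return r.x
if __name__=="__main__":
    p=ctrl.snapshot("wrist"); fit(p,(285,145,340,212),[.448,-.073,-.22])
    p=ctrl.snapshot("top"); fit(p,(294,260,320,290),[.448,-.073,-.22])
E
python3 clipfit.py
```

```text
px 1102.0
[ 0.4477 -0.071 ] -11.3 cost 91.07058823529412
px 780.0
[ 0.4521 -0.0693] -14.8 cost 600.0588235294117
```

```bash
python3 - <<'E'
from h import *
plan([(.448,-.0715,.2,-12.0),(.448,-.0715,.09,-12.0)])
E
```

```text
[0.0538, -0.0036, 0.0001] -0.0064 mm 43 deg -0.6
[0.0, 0.0, 0.1375] -0.0 mm 110 deg -0.0
```

>>> send_rows --deltas '[[[0.012,-0.001,0],0],[[0.024,-0.002,0],0],[[0.036,-0.003,0],-0.003],[[0.048,-0.003,0],-0.006],[[0.0538,-0.0036,0],-0.006]]'

```text
clock: 24.77
tool_pos: [0.4497, -0.0713, 0.2]
orientation: [180.0, -0.0, -12.0]
force: [0.7, -0.1, 0.4]
opening: 0.0482
gripper_force: 0.0
```

>>> send_rows --deltas '[[[0,0,0.03],0],[[0,0,0.06],0],[[0,0,0.09],0],[[0,0,0.12],0],[[0,0,0.1375],0]]'

```text
clock: 25.18
tool_pos: [0.4472, -0.0715, 0.0879]
orientation: [179.9, 0.1, -12.0]
force: [-1.1, 0.2, -0.1]
opening: 0.0478
gripper_force: 0.0
```

>>> send_rows --deltas '[[[0,0,0],0],[[0,0,0],0],[[0,0,0],0],[[0,0,0],0],[[0,0,0],0]]' --gripper 0

```text
clock: 25.6
tool_pos: [0.4487, -0.071, 0.0912]
orientation: [-179.9, -0.1, -12.0]
force: [-0.2, 1.0, -0.3]
opening: 0.0205
gripper_force: 0.0
```

>>> send_rows --deltas '[[[0,0,0],0],[[0,0,0],0],[[0,0,0],0],[[0,0,0],0],[[0,0,0],0]]'

```text
clock: 26.02
tool_pos: [0.4485, -0.071, 0.091]
orientation: [-180.0, -0.1, -12.0]
force: [-1.5, 0.4, 7.2]
opening: 0.0137
gripper_force: 30.0
```

The clip is held (opening 13.7 mm). I lift it and look at the fulcrum from a hover beside the tube.

```bash
python3 - <<'E'
from h import *
g=along(0,-.065); print(g)
plan([(.448,-.0715,.23,-12.0),(*g,.23,3.28)],(.448,-.0715,.09,-12))
s=ctrl.snapshot("scene"); 
print("blade in crop px",[((proj(s,[*along(y,.022),z])-[280,190])*3.3).round(0) for y in(-.008,.008) for z in(.07,.055)])
E
```

```text
[ 0.53510648 -0.06071901]
[0.0, 0.0, -0.175] -0.0 mm 140 deg -0.0
[0.1037, -0.0358, 0.0] -0.1698 mm 88 deg -15.3
blade in crop px [array([314., 262.]), array([312., 284.]), array([344., 254.]), array([342., 277.])]
```

>>> send_rows --deltas '[[[0,0,-0.02],0],[[0,0,-0.06],0],[[0,0,-0.1],0],[[0,0,-0.14],0],[[0,0,-0.175],0]]'

```text
clock: 26.48
tool_pos: [0.4478, -0.0712, 0.2325]
orientation: [-180.0, -0.1, -12.0]
force: [1.0, 0.4, -0.3]
opening: 0.0137
gripper_force: 30.0
```

>>> send_rows --deltas '[[[0.021,-0.007,0],-0.034],[[0.042,-0.014,0],-0.068],[[0.063,-0.021,0],-0.102],[[0.084,-0.029,0],-0.136],[[0.1037,-0.0358,0],-0.17]]'

```text
clock: 26.9
tool_pos: [0.5358, -0.0602, 0.2304]
orientation: [-180.0, -0.0, 3.5]
force: [0.1, -1.2, 0.2]
opening: 0.0141
gripper_force: 30.0
```

>>> send_rows --deltas '[[[0,0,0],0],[[0,0,0],0],[[0,0,0],0],[[0,0,0],0],[[0,0,0],0]]'

```text
clock: 27.32
tool_pos: [0.5344, -0.0604, 0.2304]
orientation: [-180.0, -0.0, 3.3]
force: [-0.4, -0.3, 0.0]
opening: 0.0142
gripper_force: 30.0
```

```bash
python3 - <<'E'
from h import *
o=ctrl.get_obs(); print(np.round(o["tool_pos"],4),o["orientation"][2])
p=ctrl.snapshot("wrist"); save(p,"w4",(160,60,480,300),2.5)
q=lambda X:((proj(p,X)-[160,60])*2.5).round(0)
print("blade",[q([*along(s,-.022),.07]) for s in(-.008,.008)],[q([*along(s,.022),.07]) for s in(-.008,.008)])
print("tube edges s=0 top",[q([*along(0,x),.09]) for x in(-.01,.01)])
T=o["tool_pos"]; c,s=np.cos(np.radians(3.28)),np.sin(np.radians(3.28))
print("clip legs feet",[q([T[0]+c*x-s*y,T[1]+s*x+c*y,T[2]-.0905+z]) for x in(.0165,-.0165) for y in(-.01,.01) for z in (0,)])
print("rest cheeks",[q([*along(a,x),.088]) for a in(.11,.13,-.11,-.13) for x in(-.018,.018)])
E
python3 look3.py -.1 -.02|tail -1
```

```text
[ 0.5344 -0.0604  0.2304] 3.27863300186471
blade [array([416., 307.]), array([359., 307.])] [array([417., 142.]), array([358., 142.])]
tube edges s=0 top [array([387., 270.]), array([387., 189.])]
clip legs feet [array([432., 475.]), array([339., 474.]), array([430., 614.]), array([341., 613.])]
rest cheeks [array([-33., 300.]), array([-51., 155.]), array([-109.,  300.]), array([-131.,  155.]), array([808., 300.]), array([827., 156.]), array([884., 301.]), array([907., 156.])]
tilt 0.005 off 0.0 score 74.8
```

View pics/w4.png

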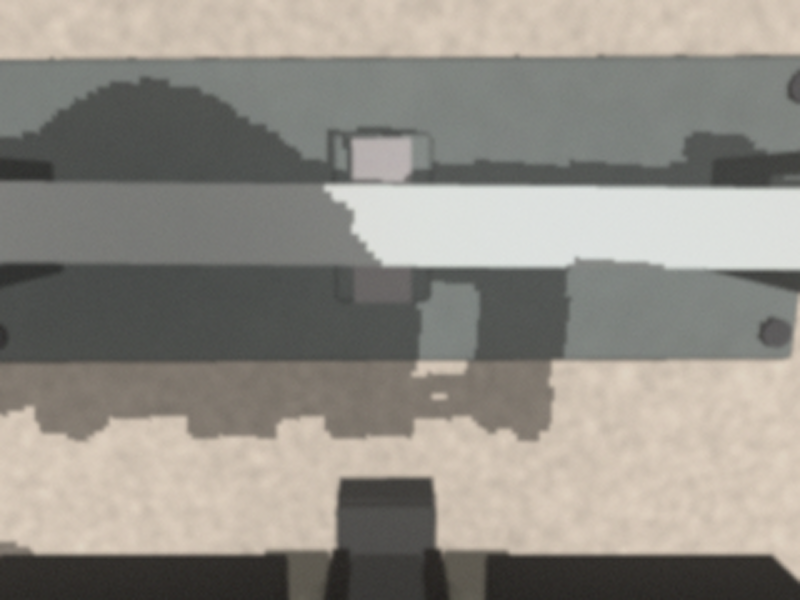

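The blade spans crop 351–413 by 137–302 against the predicted 359–417 by 142–307. The tube edges are at 184/266 and the clip foot at 341–434, row 478 (predicted 339–432, 475). So the target shifts about +1.8 mm along the tube and +1.8 mm across it.

```bash
python3 - <<'E'
from h import *
g=along(.0018,.0018); print(g)
plan([(*g,.23,3.28),(*g,.184,3.28),(*g,.168,3.28)],(.5346,-.0605,.2303,3.28))
E
```

```text
[ 0.60169406 -0.05509996]
[0.0841, -0.0019, 0.0004] -0.0 mm 67 deg -0.0
[0.0, 0.0, 0.0575] -0.0 mm 46 deg -0.0
[0.0, 0.0, 0.02] -0.0 mm 16 deg -0.0
```

>>> send_rows --deltas '[[[0.02,0,0],0],[[0.04,-0.001,0],0],[[0.06,-0.0015,0],0],[[0.075,-0.0019,0],0],[[0.0841,-0.0019,0],0]]'

```text
clock: 27.93
tool_pos: [0.6032, -0.0548, 0.23]
orientation: [180.0, -0.0, 3.3]
force: [-1.0, -0.5, -0.0]
opening: 0.0134
gripper_force: 30.0
```

>>> send_rows --deltas '[[[0,0,0.015],0],[[0,0,0.03],0],[[0,0,0.042],0],[[0,0,0.052],0],[[0,0,0.0575],0]]'

```text
clock: 28.35
tool_pos: [0.6015, -0.055, 0.1831]
orientation: [180.0, 0.1, 3.3]
force: [-0.2, -0.1, 0.6]
opening: 0.0139
gripper_force: 30.0
```

>>> send_rows --deltas '[[[0,0,0],0],[[0,0,0],0],[[0,0,0],0],[[0,0,0],0],[[0,0,0],0]]'

```text
clock: 28.77
tool_pos: [0.6024, -0.0549, 0.1848]
orientation: [-180.0, -0.1, 3.3]
force: [0.1, 0.3, 0.2]
opening: 0.0136
gripper_force: 30.0
```

```bash
python3 - <<'E'
from h import *
o=ctrl.get_obs(); print(np.round(o["tool_pos"],4),o["orientation"])
E
python3 look3.py -.1 -.03|tail -1
```

```text
[ 0.6024 -0.0549  0.1848] [-1.79992978e+02 -5.76337776e-02  3.30590100e+00]
tilt -0.005 off -0.5 score 43.1
```

>>> send_rows --deltas '[[[0,0,0.0025],0],[[0,0,0.005],0],[[0,0,0.0075],0],[[0,0,0.01],0],[[0,0,0.012],0]]'

```text
clock: 29.33
tool_pos: [0.602, -0.055, 0.1741]
orientation: [180.0, 0.0, 3.3]
force: [-0.8, -0.2, 0.3]
opening: 0.0137
gripper_force: 30.0
```

>>> send_rows --deltas '[[[0,0,0.0015],0],[[0,0,0.003],0],[[0,0,0.0045],0],[[0,0,0.006],0],[[0,0,0.0075],0]]'

```text
clock: 29.75
tool_pos: [0.6021, -0.055, 0.1685]
orientation: [-180.0, -0.0, 3.3]
force: [-0.4, -0.3, -0.2]
opening: 0.0136
gripper_force: 30.0
```

>>> send_rows --deltas '[[[0,0,0],0],[[0,0,0],0],[[0,0,0],0],[[0,0,0],0],[[0,0,0],0]]'

```text
clock: 30.17
tool_pos: [0.6022, -0.0549, 0.1686]
orientation: [-180.0, -0.0, 3.3]
force: [-0.1, 0.3, -0.0]
opening: 0.0139
gripper_force: 30.0
```

```bash
python3 look3.py -.1 -.03|tail -2;python3 - <<'E'
from h import *
o=ctrl.get_obs(); print(np.round(o["tool_pos"],4),np.round(o["force"],1))
p=ctrl.snapshot("scene"); save(p,"fin0",(290,180,480,320),4)
E
```

```text
tilt 0.005 off 0.0 score 41.3
tilt 0.005 off 0.0 score 41.6
[ 0.6022 -0.055   0.1686] [ 0.4 -0.3  0.1]
```

View pics/fin0.png

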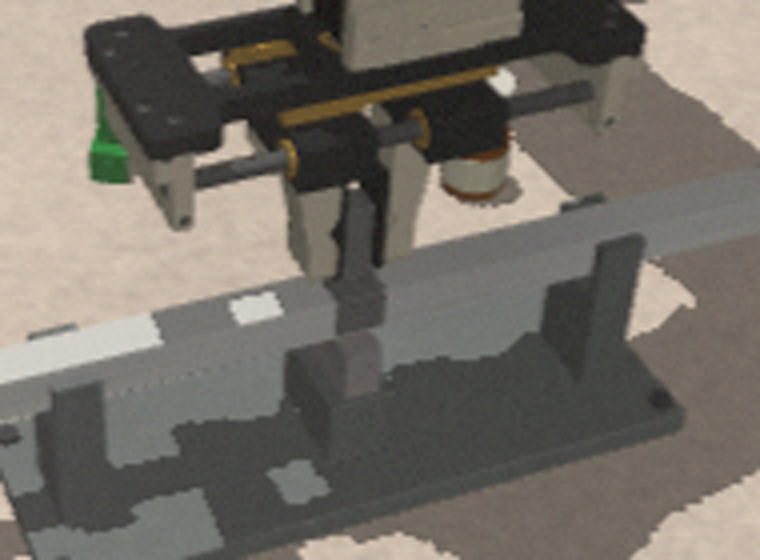

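The clip straddles the tube: its front leg is at (333–385, 280–330), right above the blade at (345–382, 335–395). I lower it 1 mm more, then release and back off straight up.

>>> send_rows --deltas '[[[0,0,0.0005],0],[[0,0,0.001],0],[[0,0,0.0015],0],[[0,0,0.0015],0],[[0,0,0.0015],0]]'

```text
clock: 30.78
tool_pos: [0.6021, -0.0549, 0.1673]
orientation: [-180.0, 0.0, 3.3]
force: [-0.0, -0.1, -0.8]
opening: 0.0141
gripper_force: 30.0
```

>>> send_rows --deltas '[[[0,0,0],0],[[0,0,0],0],[[0,0,0],0],[[0,0,0],0],[[0,0,0],0]]' --gripper 0.45

```text
clock: 31.2
tool_pos: [0.6021, -0.0549, 0.1674]
orientation: [180.0, -0.0, 3.3]
force: [-0.4, 0.0, 0.6]
opening: 0.0377
gripper_force: 0.0
```

>>> send_rows --deltas '[[[0,0,0],0],[[0,0,0],0],[[0,0,0],0],[[0,0,-0.005],0],[[0,0,-0.01],0]]'

```text
clock: 31.62
tool_pos: [0.602, -0.055, 0.1755]
orientation: [180.0, 0.0, 3.3]
force: [0.5, 0.1, -0.3]
opening: 0.0396
gripper_force: 0.0
```

>>> send_rows --deltas '[[[0,0,-0.02],0],[[0,0,-0.04],0],[[0,0,-0.06],0],[[0,0,-0.08],0],[[0,0,-0.1],0]]'

```text
clock: 32.03
tool_pos: [0.6021, -0.055, 0.2568]
orientation: [180.0, -0.0, 3.3]
force: [0.4, -0.2, 0.1]
opening: 0.039
gripper_force: 0.0
```

>>> send_rows --deltas '[[[-0.04,0,0],0],[[-0.08,0,0],0],[[-0.11,0,0],0],[[-0.11,0,0],0],[[-0.11,0,0],0]]'

```text
clock: 32.45
tool_pos: [0.5135, -0.0601, 0.2567]
orientation: [-180.0, -0.1, 3.3]
force: [1.1, -1.3, 1.3]
opening: 0.0393
gripper_force: 0.0
```

```bash
python3 look3.py -.12 -.03; python3 look3.py .03 .13; python3 - <<'E'
from clipfit import *
p=ctrl.snapshot("wrist"); save(p,"w5")
im=p["color"]; K=[proj(p,[*along(s,x),z]).round(0) for s,x,z in((0,0,.131),(.01,.0165,.095),(-.01,-.0165,.095),(.01,-.0165,.076))]; print(K)
c=ctrl.cut_out(p,"clip_centre"); 
for d in c[:3]:
    ys,xs=np.nonzero(d["pixels"]); print(d["conf"],xs.min(),xs.max(),ys.min(),ys.max())
for y in range(100,230,10): print(y,im[y,270:360:6].mean(1).astype(int).tolist())
E
```

```text
clock 32.45 [ 0.5135 -0.0601  0.2567]
tilt 0.005 off 0.0 score 75.0
tilt 0.005 off 0.0 score 75.1
tilt 0.005 off 0.0 score 74.9
clock 32.6 [ 0.5151 -0.0599  0.2558]
tilt -0.005 off 0.5 score 28.1
tilt -0.005 off 0.5 score 27.3
tilt -0.005 off 0.5 score 27.6
[array([318., 118.]), array([302.,  94.]), array([332., 146.]), array([304., 145.])]
0.74 323 350 352 377
0.71 299 330 92 145
100 [121, 120, 105, 119, 78, 99, 127, 128, 130, 132, 121, 120, 121, 120, 117]
110 [201, 203, 205, 206, 206, 83, 130, 130, 132, 132, 200, 211, 210, 210, 211]
120 [118, 172, 204, 205, 202, 85, 129, 130, 131, 131, 200, 211, 209, 211, 212]
130 [115, 116, 118, 204, 206, 120, 115, 115, 114, 125, 201, 211, 210, 211, 211]
140 [74, 74, 77, 74, 76, 106, 129, 130, 132, 132, 123, 121, 119, 119, 120]
150 [75, 72, 73, 74, 74, 75, 155, 156, 159, 158, 108, 97, 122, 83, 76]
160 [74, 74, 75, 75, 74, 75, 75, 74, 75, 75, 75, 77, 74, 76, 76]
170 [74, 74, 73, 73, 74, 74, 73, 74, 75, 74, 75, 80, 121, 76, 75]
180 [105, 108, 107, 107, 109, 103, 107, 107, 109, 107, 109, 158, 154, 109, 106]
190 [111, 109, 114, 113, 112, 111, 106, 110, 108, 111, 111, 174, 127, 107, 108]
200 [108, 113, 111, 109, 113, 113, 107, 112, 109, 113, 113, 181, 112, 115, 113]
210 [114, 114, 108, 109, 170, 141, 110, 112, 112, 112, 116, 112, 117, 112, 112]
220 [176, 182, 187, 181, 182, 168, 112, 113, 114, 111, 113, 179, 176, 114, 117]
```

```bash
python3 -c "
from h import *
print(ctrl.close_job())"
```

```text
the job is handed in; nothing more can be done
None
```

I handed in the job at about 33 s. The tube is balancing level on the fulcrum (about 0.005 rad by my camera estimate), and the grey clip sits astride it about 1 mm from the blade's middle. On the way I overshot and the tube tipped to the -y side, so I nudged it back from the other end. The vials and stapler were never touched; no verdict came back.

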